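Set the guarded trim dial of the laser control box

ROBOT

A 6-joint arm with a two-finger parallel gripper is mounted at the origin on a cart in front of the work surface, level with it; the furniture and walls round the work are solid. World frame = base frame: x ahead of the robot, y to its left, z up, the work surface at z = 0. Lengths are in mm, angles in rad, forces in N, time in s.
With the tool pointing down it reaches from about 350 to 925 mm from the base axis. Payload 6.4 kg.
Tool frame: the origin (TCP) lies at the very end of the fingers, on their centre line; the grasp point (between the pads) lies 19 mm behind it (r.tcp_to_grasp is the distance from the TCP to the grasp point, in mm); z points along the fingers, y is the line along which they close (so a half turn about z gives the same grasp; the last joint's range is limited). The gripper opens to 94 mm and grips with 3 to 60 N. Pads are 16 mm wide; open, the fingers measure 119 mm over their backs; the gripper's body (75 mm by 177 mm) begins 78 mm behind the grasp point.
Start: joints at [1.112, 0.245, 1.558, -0, 1.339, -0.174], TCP at [182.624, 623.828, 184.255] pointing down, gripper open.
Joint ranges: [-3.13, 3.13], [-1.02, 2.26], [0.13, 2.54], [-0.95, 4.09], [0.21, 2.88], [-2.74, 2.74]. Speed limits (rad/s): [2.57, 2.57, 3.14, 3.14, 3.14, 3.14].

INTERFACE

Orientations are given as a unit quaternion [w, x, y, z].
In Python, from bench import r gives the robot as it stands.
- The arm moves only by the shell command python3 -m pendant 'ROWS'. ROWS is JSON, a list of rows, each an object with "travel": the shift along the tool's x, y, z in mm, a list of three; "dr": the turn, a rotation vector about the tool's x, y, z in degrees, a list of three; "gripper": the finger opening in mm, from 0 to 94. In form: [{"travel": [x, y, z], "dr": [ax, ay, az], "gripper": gripper}, ...]. A call has 1 to 20 rows; each row is the pose to reach, as a shift and turn from the pose commanded when the call began, along the tool's axes at that moment; what a row does not reach only later rows make up. A row lasts 1/10 s, in which the tool goes at most 50 mm and 8.59 degrees, less where a joint would pass 70% of its speed; a pose out of reach is approached as far as the arm can. A call with a gripper value outside its range is refused whole. The fingers move at their own pace and stop on an object; the grip force is fixed at half the most. Time passes only in rows, so rows that repeat a pose let the fingers close. It gives the time, the measured TCP pose, the force, the opening and the grip force at its end, in the units of the state.
- r.sense(): the state, without advancing time (a new reading comes with each control period).
- r.capture(name): name is "scene" or "top" or "wrist"; returns a dict with "pixels" (400x640x3 uint8, red, green, blue), "fx", "fy", "cx", "cy" (pixels), "view" (4x4, takes a point from world to camera coordinates). Camera axes: x right, y down, z forward; pixel columns grow to the right and rows downward; lengths in mm; the calibration is good to about 2 mm. The wrist camera is an equidistant fisheye: a pixel r from the principal point sees the ray r / f radians off the axis. A picture is of the moment at which its call begins. There is no depth.
- r.job_done(): hands the job in; it is judged then, once.
The state is a dict: "time": time; "joint_pos": joint angles; "qd": joint speeds; "effort": joint torques, N m; "ee_pos": TCP position; "tcp_rot": TCP orientation; "wrist_force": force on the tool from outside, world axes, zero at the start; "ft_torque": the same for the moment, N m; "grip_width": opening from 0.0 (shut) to 1.0 (fully open); "finger_force": force on a finger pad.
Only numpy, scipy, OpenCV 4.12 (cv2) and the standard library are available. Lean on these libraries where they do the work, as an engineer would, in place of code of your own. Each camera call takes 0.05 s, during which the arm holds its last target. There are 200 camera calls.

TASK

Set the trim dial on the laser control box: swing the amber hood up and back until it stays open by itself, leaning on its stop, then turn the dial beneath it clockwise until its white pointer points at the red tab. Leave the hood open and do not disturb the things standing round the box.

Things in the scene. Friction and masses are not known exactly. Their poses are not given: they have to be found in the camera images.
- dial_box: Grey control box, 140 (x) x 160 (y) x 70 mm high, bolted to the bench, black panel on top. Origin: centre of its underside. Its -x side is the front, roughly towards the robot; +z up. It stands at another place and yaw each time.
- hood (a joint): Angle of the amber see-through hood (128 mm long, 140 mm wide, 54 mm deep, about 0.15 kg, walls 4 mm, open below) that covers the panel and dial. 0 = closed, grows as it swings up and back about the panel's far edge; 2.0 rad = leaning back on its stop, fully open. Damped hinge without spring: below about 1.1 rad it falls shut by its weight, beyond that it sinks slowly back (within about 2 s) onto the stop and stays there.
- hood_handle (a point): Middle of the round steel bar of the hood's bow handle: bar 12 mm thick, 90 mm long along the box's y, standing 26 mm above and 26 mm in front of the hood's top front edge, so that a gripper pointing down can straddle it (closing along the box's x) and stay upright while the hood swings; 153 mm above the bench when closed. Its axes are those of the hood (as the box's when closed).
- hood_hinge (a point): Middle of the hood's hinge axis, which runs along the box's y at the far top edge of the box, 73 mm above the bench, 70 mm behind the box's origin; the hood opens by turning positively about the box's +y axis. The handle bar lies 154 mm in front of and 80 mm above it when closed.
- dial (a joint): Angle of the dial, rad, 0 to 2.4, growing clockwise seen from above; starts between 0 and 0.3. Stiff enough to stay where it is left (about 0.04 N m).
- dial_grip (a point): Point on the dial's upright axis, at the height to grip, 30 mm above the panel (100 mm above the bench). The dial's grip is an upright grey bar 46 mm long, 15 mm wide, its top 114 mm above the bench and its underside 80 mm, on a flat black skirt of 60 mm diameter whose top is 77 mm above the bench. Its x axis lies along the bar, towards the white pointer; z up. Grip it across the 15 mm.
- dial_pointer (a point): Tip of the dial's white pointer line, at the rim of the skirt, 30 mm from the dial's axis. The white line also runs along the top of the bar on the pointer's half.
- red_tab (a point): Inner end of the red setting tab on the silver bezel round the dial, 30 mm from the dial's axis and level with the pointer's tip: where the pointer tip shall come. The tab (7 mm wide, 12 mm long, 5 mm above the panel) is fixed at another angle each time, 0.5 to 1.5 rad clockwise of the pointer's start.
- adapter: Black adapter box lying flat, 44 x 91 x 26 mm, left of and behind the box, a brown roll of tape beyond it; origin under its centre. To be left alone.
- coupling: White metal coupling standing upright, 33 mm across, 46 mm high, right of the box; origin under its centre. To be left alone.
- torch: Black pocket torch standing upright, 32 mm across, 100 mm high, left of the box; origin under its centre. To be left alone.

How it is judged:
By the outcome, as a careful person would: the job done as asked, in the order asked, and still so for the second after the job is handed in, with the robot touching nothing.
It also fails if it takes over 45 s, if anything falls off the work surface, if the arm or the gripper's body presses on something with over 40 N, if the wrist force passes 120 N, or if a joint passes its speed limit or range.

## Working session

There is one attempt and no reset: what is moved stays moved. The work goes in short steps, Python scripts to look and compute and a shell command to move; the robot and the scene stay as the last step left them, time stands still between calls to the robot, and variables do not carry over. Pictures are saved under pics/ and viewed, at most 13 in all, crops included, and the job is handed in when it is done.

```bash
mkdir -p pics; ls; python3 - <<'E'
from bench import r
import cv2,numpy as np,json
s=r.sense();print(s)
for n in("scene","top"):
    c=r.capture(n);cv2.imwrite(f"pics/{n}0.png",c["pixels"][:,:,::-1])
    print(n,c["fx"],c["fy"],c["cx"],c["cy"],np.round(c["view"],4).tolist())
E
```

```text
pics
{'time': 0.0, 'joint_pos': array([ 1.11189825e+00,  2.45800659e-01,  1.55897910e+00,  9.78433042e-06,
        1.33870536e+00, -1.74080040e-01]), 'qd': array([ 0.00099015, -0.00099891, -0.00077577,  0.00013105, -0.00171601,
        0.00159992]), 'effort': array([-1.31284792e-04, -4.15843463e+01, -3.14596725e+01,  6.84316526e-02,
        3.33762949e-02, -1.53261967e-04]), 'ee_pos': array([182.33466937, 623.24615478, 183.17275518]), 'tcp_rot': array([-2.99020995e-04,  1.41929211e-01,  9.89876358e-01, -8.97754599e-04]), 'wrist_force': array([ 0.14509683, -0.85204098,  0.25739362]), 'ft_torque': array([ 0.04498273, -0.05796547,  0.01549431]), 'finger_force': 0.0, 'grip_width': 1.0029500520535848}
scene 420.77746820601095 420.77746820601095 316.5575637926497 202.69847896316568 [[0.795, -0.6062, 0.0192, -367.5459], [-0.4197, -0.5728, -0.7041, 390.0398], [0.4379, 0.5517, -0.7099, 754.0141], [0.0, 0.0, 0.0, 1.0]]
top 424.02805219460345 424.02805219460345 321.4238564004316 199.83081358896143 [[-0.0126, -0.9999, -0.0104, 119.7035], [-0.9859, 0.0141, -0.1667, 555.5623], [0.1669, 0.0081, -0.9859, 951.4644], [0.0, 0.0, 0.0, 1.0]]
```

View pics/scene0.png

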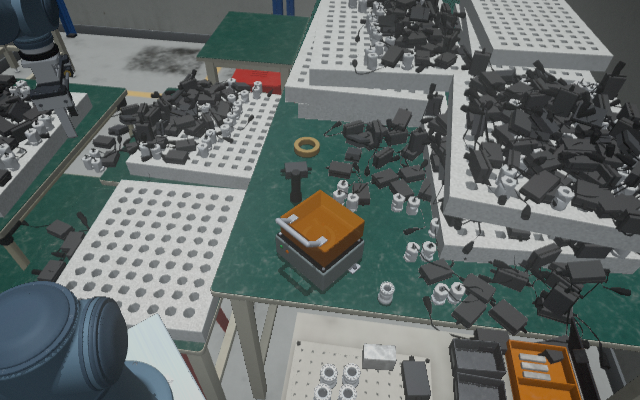

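View pics/top0.png

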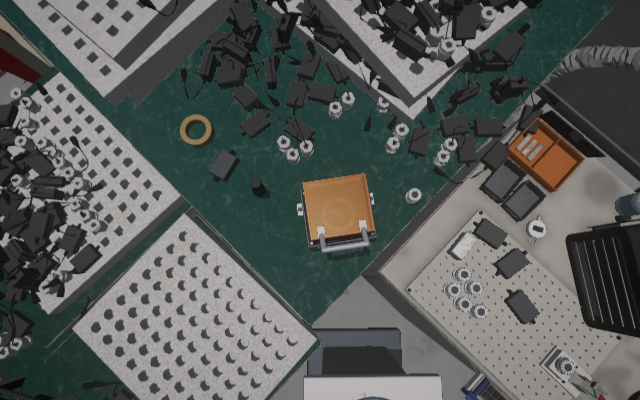

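The box is at about (338,210) in the top view and (320,240) in the scene view. The torch is at (258,186), the adapter at (223,165) and the coupling at (414,196). I'll enlarge the box next.

```bash
python3 - <<'E'
import cv2,numpy as np
a=cv2.imread("pics/top0.png")[165:260,290:385]
b=cv2.imread("pics/scene0.png")[185:295,265:375]
cv2.imwrite("pics/c0.png",np.hstack([cv2.resize(a,(400,400),interpolation=cv2.INTER_CUBIC),cv2.resize(b,(400,400),interpolation=cv2.INTER_CUBIC)]))
E
```

```text
(no output)
```

View pics/c0.png

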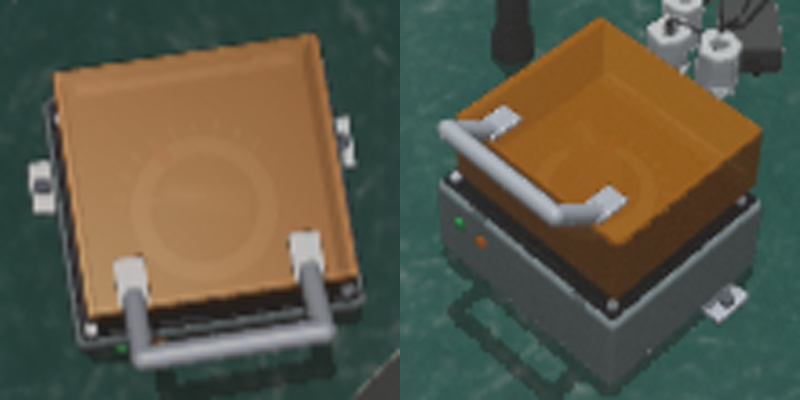

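```bash
cat > h.py <<'E'
import numpy as np,cv2
from bench import r
from scipy.optimize import least_squares
from scipy.spatial.transform import Rotation as R
def proj(c,P):
    P=np.atleast_2d(P);V=np.array(c["view"]);q=P@V[:3,:3].T+V[:3,3]
    return np.c_[c["fx"]*q[:,0]/q[:,2]+c["cx"],c["fy"]*q[:,1]/q[:,2]+c["cy"]]
def ray(c,u,v,z):  # point on plane z
    V=np.array(c["view"]);o=-V[:3,:3].T@V[:3,3];d=V[:3,:3].T@[(u-c["cx"])/c["fx"],(v-c["cy"])/c["fy"],1]
    return o+d*(z-o[2])/d[2]
def rotz(a): return R.from_euler('z',a).as_matrix()
def tool(): 
    s=r.sense();q=s["tcp_rot"];return s,R.from_quat([q[1],q[2],q[3],q[0]]).as_matrix()
E
python3 - <<'E'
from h import *
t=r.capture("top");s=r.capture("scene")
H=lambda x,y,z:(x,y,z)
T=[((140,355),(-84,43,153)),((330,330),(-84,-43,153)),((55,72),(70,70,127)),((318,38),(70,-70,127)),((88,315),(-58,70,127)),((357,275),(-58,-70,127))]
S=[((47,130),(-84,43,153)),((155,215),(-84,-43,153)),((58,115),(-58,70,127)),((200,18),(70,70,127)),((360,130),(70,-70,127)),((220,243),(-58,-70,127)),((212,390),(-70,-80,0)),((212,318),(-70,-80,70))]
tp=np.array([p for p,_ in T])*95/400+[290,165];sp=np.array([p for p,_ in S])*110/400+[265,185]
tm=np.array([m for _,m in T]);sm=np.array([m for _,m in S])
def f(p,which=3):
    w=lambda m:m@rotz(p[2]).T+[p[0],p[1],0]
    o=[]
    if which&1:o.append(proj(t,w(tm))-tp)
    if which&2:o.append(proj(s,w(sm))-sp)
    return np.vstack(o).ravel()
for k in(1,2,3):
    o=least_squares(f,[550,80,0],args=(k,));print(k,o.x.round(3),o.fun.reshape(-1,2).round(1).tolist())
p=o.x
print("hinge",rotz(p[2])@[70,0,73]+[p[0],p[1],0],"handle",rotz(p[2])@[-84,0,153]+[p[0],p[1],0])
for n,u,v,z in(("torch",257,180,100),("torchbase",260,193,0),("adapter",223,165,26),("coupl",414,193,46)):
    w=ray(t,u,v,z);print(n,w.round(),(rotz(p[2]).T@(w-[p[0],p[1],0])).round())
E
```

```text
1 [5.23662e+02 7.36720e+01 1.29000e-01] [[1.6, 0.4], [-2.2, 0.4], [-0.5, -0.3], [0.5, -1.2], [-0.3, 0.2], [0.8, 0.4]]
2 [5.26407e+02 7.35850e+01 1.41000e-01] [[0.9, 0.3], [-0.5, -0.6], [-1.0, -0.2], [-0.0, -1.0], [1.0, -0.8], [-0.3, 0.1], [-0.5, 0.0], [0.5, 1.7]]
3 [5.25136e+02 7.34990e+01 1.37000e-01] [[2.1, -0.2], [-1.9, -0.5], [-0.6, -0.7], [0.3, -2.1], [0.1, -0.3], [1.0, -0.6], [0.3, 0.5], [-1.1, -0.3], [-1.4, -0.0], [-0.3, -0.7], [0.6, -0.4], [-0.9, 0.4], [-1.1, 0.3], [-0.1, 2.1]]
hinge [594.47979222  83.06137101  73.        ] handle [441.92359108  62.02317969 153.        ]
torch [596. 256. 100.] [ 95. 171. 100.]
torchbase [584. 265.   0.] [ 85. 181.   0.]
adapter [651. 352.  26.] [162. 259.  26.]
coupl [ 571. -106.   46.] [  20. -184.   46.]
```

```bash
cat >> h.py <<'E'
BX=np.array([525.1,73.5,0]);YAW=0.137
def box(x,y,z): return rotz(YAW)@[x,y,z]+BX
def go(P,yy):  # target TCP P, tool y at world angle yy -> travel, dr
    s,M=tool();y=np.array([np.cos(yy),np.sin(yy),0]);z=np.array([0,0,-1.]);G=np.c_[np.cross(y,z),y,z]
    print("travel",(M.T@(np.array(P)-s["ee_pos"])).round(1),"dr",np.degrees(R.from_matrix(M.T@G).as_rotvec()).round(1))
def arc(th,dz): # TCP in world for hood angle
    x=-154*np.cos(th)+80*np.sin(th);z=154*np.sin(th)+80*np.cos(th);return box(70+x,0,73+z-dz)
E
python3 - <<'E'
from h import *
go(arc(0,0)+[0,0,90],YAW);s,M=tool();print(s["time"],arc(0,0),arc(1.9,0))
E
```

```text
travel [-406.7 -466.   -59. ] dr [-0.1  0.  65.8]
0.2 [441.88706581  62.02796517 153.        ] [718.75888642 100.19851161 192.86704815]
```

```bash
python3 -m pendant '[{"travel":[0,0,-40],"dr":[0,0,0],"gripper":94},{"travel":[-406,-466,-59],"dr":[0,0,66],"gripper":94},{"travel":[-406,-466,-59],"dr":[0,0,66],"gripper":60},{"travel":[-406,-466,-59],"dr":[0,0,66],"gripper":60},{"travel":[-406,-466,-59],"dr":[0,0,66],"gripper":60},{"travel":[-406,-466,-59],"dr":[0,0,66],"gripper":60},{"travel":[-406,-466,-59],"dr":[0,0,66],"gripper":44},{"travel":[-406,-466,-59],"dr":[0,0,66],"gripper":44},{"travel":[-406,-466,-59],"dr":[0,0,66],"gripper":44},{"travel":[-406,-466,-59],"dr":[0,0,66],"gripper":44},{"travel":[-406,-466,-59],"dr":[0,0,66],"gripper":44},{"travel":[-406,-466,-59],"dr":[0,0,66],"gripper":44},{"travel":[-406,-466,-59],"dr":[0,0,66],"gripper":44},{"travel":[-406,-466,-59],"dr":[0,0,66],"gripper":44},{"travel":[-406,-466,-59],"dr":[0,0,66],"gripper":44},{"travel":[-406,-466,-59],"dr":[0,0,66],"gripper":44},{"travel":[-406,-466,-59],"dr":[0,0,66],"gripper":44},{"travel":[-406,-466,-59],"dr":[0,0,66],"gripper":44}]'; python3 - <<'E'
from h import *
c=r.capture("wrist");cv2.imwrite("pics/w1.png",c["pixels"][:,:,::-1]);print(c["fx"],c["cx"],c["cy"],np.round(c["view"],3).tolist())
go(arc(0,17),YAW)
E
```

```text
time: 2.0
ee_pos: [440.9, 63.7, 243.2]
tcp_rot: [-0.0, 0.657, 0.754, 0.0]
wrist_force: [-0.1, -0.1, 0.2]
grip_width: 0.464
finger_force: 0.0
309.70691628693146 322.1290300453298 197.73740843309625 [[0.991, 0.135, -0.0, -445.036], [0.131, -0.963, 0.235, -34.231], [0.032, -0.233, -0.972, 447.896], [0.0, 0.0, 0.0, 1.0]]
travel [ -1.7   0.7 107.2] dr [ 0.  -0.  -0.1]
```

View pics/w1.png

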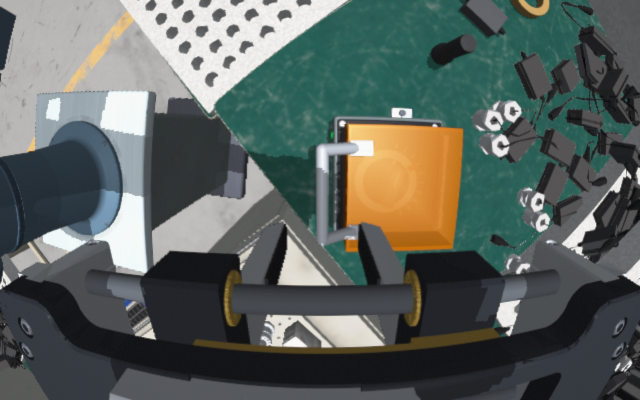

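The bar runs from (322,150) to (326,240) in the wrist view, centred between the fingers at 280 and 368. I'll check that against the prediction.

```bash
cat >> h.py <<'E'
def fish(c,P):
    V=np.array(c["view"]);q=np.atleast_2d(P)@V[:3,:3].T+V[:3,3];n=np.hypot(q[:,0],q[:,1]);t=np.arctan2(n,q[:,2])
    return np.c_[c["cx"]+c["fx"]*t*q[:,0]/n,c["cy"]+c["fy"]*t*q[:,1]/n].round(1)
E
python3 - <<'E'
from h import *
c=r.capture("wrist")
print(fish(c,[box(-84,45,153),box(-84,0,153),box(-84,-45,153),box(-58,70,127),box(70,70,127),box(70,-70,127),box(-70,80,70)]))
E
```

```text
[[323.2 150.9]
 [323.3 197.6]
 [323.3 241.1]
 [348.7 124.5]
 [464.4 129.3]
 [453.4 249.8]
 [334.7 116.1]]
```

```bash
python3 -m pendant '[{"travel":[-2,1,40],"dr":[0,0,0],"gripper":44},{"travel":[-2,1,80],"dr":[0,0,0],"gripper":44},{"travel":[-2,1,106],"dr":[0,0,0],"gripper":44},{"travel":[-2,1,106],"dr":[0,0,0],"gripper":44},{"travel":[-2,1,106],"dr":[0,0,0],"gripper":8},{"travel":[-2,1,106],"dr":[0,0,0],"gripper":8},{"travel":[-2,1,106],"dr":[0,0,0],"gripper":8},{"travel":[-2,1,106],"dr":[0,0,0],"gripper":8},{"travel":[-2,1,106],"dr":[0,0,0],"gripper":8},{"travel":[-2,1,106],"dr":[0,0,0],"gripper":8}]'; python3 - <<'E'
from h import *
s,M=tool();b=s["ee_pos"];print(s["ee_pos"],s["wrist_force"],s["grip_width"])
for t in np.arange(0.1,2.0,.1): print(round(t,1),(M.T@(arc(t,0)-arc(0,0))).round(1))
E
```

```text
time: 3.1
ee_pos: [442.8, 60.6, 137.6]
tcp_rot: [0.0, 0.658, 0.753, 0.0]
wrist_force: [-0.9, -0.1, 0.5]
grip_width: 0.086
finger_force: 0.0
[442.80192589  60.63129381 137.59521596] [-0.89131882 -0.09539236  0.48485643] 0.08555863085388518
0.1 [  0.    8.8 -15. ]
0.2 [  0.1  19.  -29. ]
0.3 [  0.1  30.5 -41.9]
0.4 [  0.1  43.3 -53.6]
0.5 [  0.2  57.2 -64. ]
0.6 [  0.2  72.1 -72.9]
0.7 [  0.2  87.8 -80.3]
0.8 [  0.3 104.1 -86.1]
0.9 [  0.3 121.  -90.3]
1.0 [  0.4 138.2 -92.7]
1.1 [  0.4 155.5 -93.4]
1.2 [  0.5 172.8 -92.4]
1.3 [  0.5 189.9 -89.7]
1.4 [  0.6 206.7 -85.2]
1.5 [  0.6 223.  -79.1]
1.6 [  0.7 238.5 -71.5]
1.7 [  0.7 253.2 -62.3]
1.8 [  0.8 266.9 -51.6]
1.9 [  0.8 279.5 -39.7]
```

The fingers closed to 8 mm with no force, so the bar isn't gripped. I'll look.

```bash
python3 - <<'E'
from h import *
c=r.capture("wrist");w=c["pixels"][:,:,::-1]
s=r.capture("scene")["pixels"][170:300,240:390,::-1]
cv2.imwrite("pics/w2.png",np.hstack([cv2.resize(w[120:370,180:480],(420,350)),cv2.resize(s,(380,350))]))
E
```

```text
(no output)
```

View pics/w2.png

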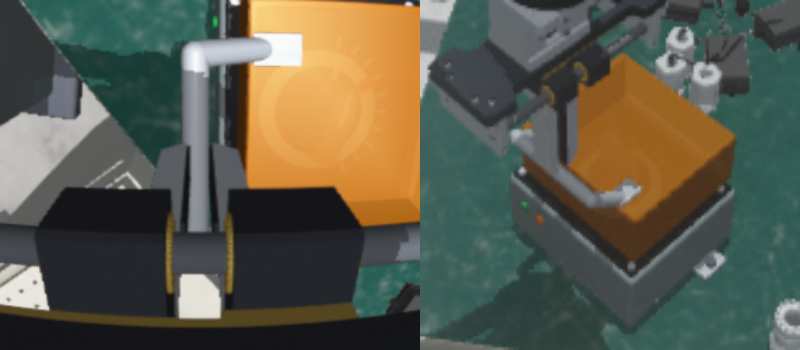

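The bar sits between the fingers, so I'll close fully and see whether force builds.

```bash
python3 -m pendant '[{"travel":[0,0,0],"dr":[0,0,0],"gripper":0},{"travel":[0,0,0],"dr":[0,0,0],"gripper":0},{"travel":[0,0,0],"dr":[0,0,0],"gripper":0},{"travel":[0,0,0],"dr":[0,0,0],"gripper":0}]'
```

```text
time: 3.6
ee_pos: [441.9, 60.6, 137.8]
tcp_rot: [-0.001, 0.658, 0.753, -0.001]
wrist_force: [-4.2, -1.0, 6.5]
grip_width: 0.006
finger_force: 3.1
```

```bash
python3 - <<'E'
from h import *
c=r.capture("wrist");w=c["pixels"][:,:,::-1]
sc=r.capture("scene");s=sc["pixels"][185:260,260:335,::-1]
cv2.imwrite("pics/w3.png",np.hstack([cv2.resize(w[150:320,250:420],(400,400)),cv2.resize(s,(400,400),interpolation=cv2.INTER_CUBIC)]))
e=r.sense()["ee_pos"]
k=400/75
print("tcp in scene crop",(proj(sc,e)-[260,185])*k+[400,0],"tcp+19",(proj(sc,e+[0,0,19])-[260,185])*k+[400,0])
print("bar",(proj(sc,[box(-84,y,153) for y in(-45,0,45)])-[260,185])*k+[400,0])
print("wrist tcp",(fish(c,e)-[250,150])*400/170,(fish(c,[box(-84,y,153) for y in(-45,0,45)])-[250,150])*400/170)
E
```

```text
tcp in scene crop [[573.88073655 279.36454471]] tcp+19 [[572.84229921 247.71104533]]
bar [[651.61408887 316.54937701]
 [570.8474633  251.97658963]
 [494.03393025 190.56429335]]
wrist tcp [[171.29411765 179.29411765]] [[172.         336.        ]
 [171.76470588 192.47058824]
 [171.29411765  25.41176471]]
```

View pics/w3.png

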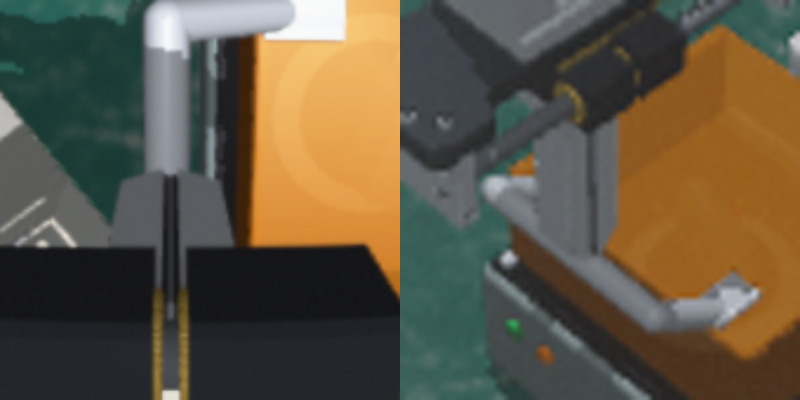

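The closed fingertips sit on top of the bar, near (580,250) in the crop, where the reported TCP projects to (574,279). The real tips look about 19 mm higher than reported.

```bash
python3 - <<'E'
from h import *
print(r.tcp_to_grasp,[a for a in dir(r) if a[0]!='_'])
c=r.capture("wrist");e=r.sense()["ee_pos"]
for d in(-20,0,10,20,30):print(d,(fish(c,e+[0,0,d])-[250,150])*400/170)
print(r.sense()["wrist_force"])
E
```

```text
18.8 ['IKError', 'capture', 'job_done', 'sense', 'tcp_to_grasp']
-20 [[171.29411765 158.82352941]]
0 [[171.29411765 179.29411765]]
10 [[171.29411765 191.05882353]]
20 [[171.29411765 203.76470588]]
30 [[171.05882353 217.88235294]]
[-4.6222475  -0.59792997  6.46637555]
```

```bash
python3 -m pendant '[{"travel":[0,0,-8],"dr":[0,0,0],"gripper":40},{"travel":[0,0,-8],"dr":[0,0,0],"gripper":40},{"travel":[0,0,-8],"dr":[0,0,0],"gripper":40},{"travel":[0,0,-8],"dr":[0,0,0],"gripper":40},{"travel":[0,0,6],"dr":[0,0,0],"gripper":40},{"travel":[0,0,12],"dr":[0,0,0],"gripper":40},{"travel":[0,0,18],"dr":[0,0,0],"gripper":40},{"travel":[0,0,18],"dr":[0,0,0],"gripper":40}]'; python3 -m pendant '[{"travel":[0,0,0],"dr":[0,0,0],"gripper":0},{"travel":[0,0,0],"dr":[0,0,0],"gripper":0},{"travel":[0,0,0],"dr":[0,0,0],"gripper":0},{"travel":[0,0,0],"dr":[0,0,0],"gripper":0},{"travel":[0,0,0],"dr":[0,0,0],"gripper":0},{"travel":[0,0,0],"dr":[0,0,0],"gripper":0}]'
```

```text
time: 4.55
ee_pos: [441.6, 60.8, 117.8]
tcp_rot: [-0.001, 0.658, 0.753, -0.001]
wrist_force: [0.3, -0.3, 0.0]
grip_width: 0.426
finger_force: 0.0
time: 5.15
ee_pos: [441.1, 60.4, 119.5]
tcp_rot: [-0.001, 0.658, 0.753, -0.002]
wrist_force: [-6.6, 0.3, 6.2]
grip_width: 0.12
finger_force: 30.0
```

Gripped: 11.3 mm opening at 30 N. Now the first part of the arc.

```bash
python3 -m pendant '[{"travel":[0,4,-7],"dr":[0,0,0],"gripper":0},{"travel":[0,9,-15],"dr":[0,0,0],"gripper":0},{"travel":[0,14,-22],"dr":[0,0,0],"gripper":0},{"travel":[0,19,-29],"dr":[0,0,0],"gripper":0},{"travel":[0,25,-35],"dr":[0,0,0],"gripper":0},{"travel":[0,30,-42],"dr":[0,0,0],"gripper":0},{"travel":[0,37,-48],"dr":[0,0,0],"gripper":0},{"travel":[0,43,-54],"dr":[0,0,0],"gripper":0},{"travel":[0,43,-54],"dr":[0,0,0],"gripper":0}]'
```

```text
time: 6.05
ee_pos: [483.9, 66.3, 175.1]
tcp_rot: [-0.002, 0.658, 0.753, -0.002]
wrist_force: [-11.8, -0.8, 11.7]
grip_width: 0.114
finger_force: 30.0
```

```bash
python3 -m pendant '[{"travel":[0,6,-6],"dr":[0,0,0],"gripper":0},{"travel":[0,13,-11],"dr":[0,0,0],"gripper":0},{"travel":[0,28,-20],"dr":[0,0,0],"gripper":0},{"travel":[0,43,-28],"dr":[0,0,0],"gripper":0},{"travel":[0,60,-34],"dr":[0,0,0],"gripper":0},{"travel":[0,77,-38],"dr":[0,0,0],"gripper":0},{"travel":[0,94,-40],"dr":[0,0,0],"gripper":0},{"travel":[0,94,-40],"dr":[0,0,0],"gripper":0}]'
```

```text
time: 6.85
ee_pos: [579.9, 79.0, 214.2]
tcp_rot: [0.001, 0.658, 0.753, 0.001]
wrist_force: [-1.1, 0.8, 4.8]
grip_width: 0.117
finger_force: 30.0
```

```bash
python3 -m pendant '[{"travel":[0,17,-1],"dr":[0,0,0],"gripper":0},{"travel":[0,34,0],"dr":[0,0,0],"gripper":0},{"travel":[0,51,3],"dr":[0,0,0],"gripper":0},{"travel":[0,68,7],"dr":[0,0,0],"gripper":0},{"travel":[0,84,13],"dr":[0,0,0],"gripper":0},{"travel":[0,100,21],"dr":[0,0,0],"gripper":0},{"travel":[0,115,30],"dr":[0,0,0],"gripper":0},{"travel":[0,129,41],"dr":[0,0,0],"gripper":0},{"travel":[0,129,41],"dr":[0,0,0],"gripper":0}]'
```

```text
time: 7.75
ee_pos: [706.7, 96.0, 170.8]
tcp_rot: [0.0, 0.658, 0.753, -0.0]
wrist_force: [0.1, -1.6, -0.0]
grip_width: 0.118
finger_force: 30.0
```

```bash
python3 -m pendant '[{"travel":[0,0,0],"dr":[0,0,0],"gripper":30},{"travel":[0,0,0],"dr":[0,0,0],"gripper":36},{"travel":[0,0,0],"dr":[0,0,0],"gripper":36},{"travel":[0,0,-30],"dr":[0,0,0],"gripper":36},{"travel":[0,0,-70],"dr":[0,0,0],"gripper":36},{"travel":[0,0,-110],"dr":[0,0,0],"gripper":36},{"travel":[0,-50,-110],"dr":[0,0,0],"gripper":36},{"travel":[0,-100,-110],"dr":[0,0,0],"gripper":36},{"travel":[0,-150,-110],"dr":[0,0,0],"gripper":36},{"travel":[0,-200,-110],"dr":[0,0,0],"gripper":36},{"travel":[0,-250,-110],"dr":[0,0,0],"gripper":36},{"travel":[0,-280,-110],"dr":[0,0,0],"gripper":36},{"travel":[0,-280,-110],"dr":[0,0,0],"gripper":36},{"travel":[0,-280,-110],"dr":[0,0,0],"gripper":36}]'; python3 - <<'E'
from h import *
c=r.capture("wrist");w=c["pixels"][:,:,::-1];cv2.imwrite("pics/w4raw.png",w)
t=r.capture("top")["pixels"][:,:,::-1];cv2.imwrite("pics/t4raw.png",t)
cv2.imwrite("pics/w4.png",np.hstack([cv2.resize(w[80:280,300:500],(450,450),interpolation=cv2.INTER_CUBIC),cv2.resize(t[140:280,290:390],(321,450),interpolation=cv2.INTER_CUBIC)]))
print(fish(c,[box(-70,80,70),box(-70,-80,70),box(70,80,70)]))
E
```

```text
time: 9.15
ee_pos: [428.6, 58.8, 282.9]
tcp_rot: [0.001, 0.658, 0.753, 0.001]
wrist_force: [0.3, 1.0, -0.5]
grip_width: 0.383
finger_force: 0.0
[[342.8 114.5]
 [341.8 230. ]
 [442.6 118.2]]
```

View pics/w4.png

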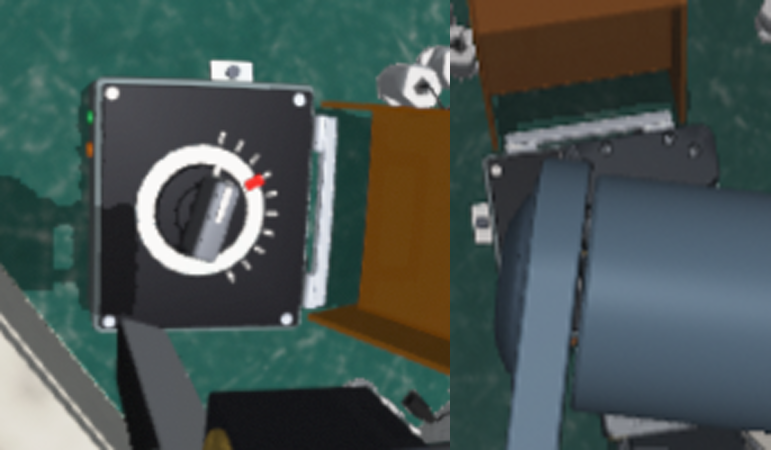

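The hood is open. The dial bezel is centred at crop (201,209), the pointer tip is at about (217,170) and the red tab at about (255,183). I'll enlarge that for exact angles.

```bash
cat >> h.py <<'E'
def fray(c,u,v,z):
    dx,dy=(u-c["cx"])/c["fx"],(v-c["cy"])/c["fy"];t=np.hypot(dx,dy);V=np.array(c["view"])
    d=V[:3,:3].T@[np.sin(t)*dx/t,np.sin(t)*dy/t,np.cos(t)];o=-V[:3,:3].T@V[:3,3];return o+d*(z-o[2])/d[2]
E
python3 - <<'E'
from h import *
w=cv2.imread("pics/w4raw.png")[135:210,350:430]
cv2.imwrite("pics/w5.png",cv2.resize(w,None,fx=7.5,fy=7.5,interpolation=cv2.INTER_CUBIC))
E
```

```text
(no output)
```

View pics/w5.png

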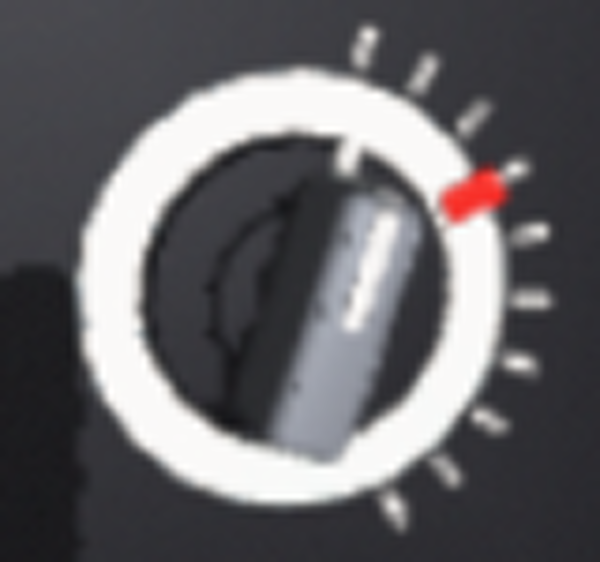

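```bash
python3 - <<'E'
from h import *
c=r.capture("wrist")
f=lambda u,v,z:rotz(YAW).T@(fray(c,350+u/7.5-.43,135+v/7.5-.43,z)-BX)
ce=f(291.5,287.5,73);print("bezel c",ce,"skirt c",f(297,287,77))
bf,bb=f(387,195,114),f(304,455,114);print("bar",bf,bb,(bf+bb)/2,np.linalg.norm(bf-bb))
lf,lb=f(390,212,114),f(354,330,114)
tip=f(352,140,77);red=f(446,208,75);ro=f(506,184,75)
a=lambda d:np.arctan2(d[1],d[0])
D=(ce+bf+bb)/3
for n,C in(("bezel",ce),("bar",(bf+bb)/2)):
  print(n,"tip",a(tip-C),np.hypot(*(tip-C)[:2]),"red",a(red-C),np.hypot(*(red-C)[:2]))
print("bar dir",a(bf-bb),"line",a(lf-lb),"tab dir",a(ro-red))
for q in[(-70,80,70),(-70,-80,70),(70,80,70)]:print(fish(c,box(*q)))
E
```

```text
bezel c [-7.15691898  2.26143549 73.        ] skirt c [-7.02166323  2.99113388 77.        ]
bar [ -0.58456488  24.16042983 114.        ] [-12.87401549 -19.32243806 114.        ] [ -6.72929018   2.41899589 114.        ] 45.186174830510346
bezel tip 1.2398460960641906 28.980728815182225 red 0.4965048529466894 31.913992170616357
bar tip 1.25215607350377 28.694938224776315 red 0.49857610639683264 31.46301108446611
bar dir 1.2953528871464126 line 1.3055920154570408 tab dir 0.38694123110167605
[[342.6 114.5]]
[[341.6 230.1]]
[[442.5 118.2]]
```

```bash
python3 - <<'E'
from h import *
C=box(-7,2.5,150);print(C);go(C,YAW+1.285-np.pi/2)
E
```

```text
[517.82415921  75.02057252 150.        ]
travel [  4.2  89.8 132.3] dr [-0.  -0.  16.2]
```

```bash
python3 -m pendant '[{"travel":[4,45,30],"dr":[0,0,8],"gripper":40},{"travel":[4,90,60],"dr":[0,0,16],"gripper":40},{"travel":[4,90,100],"dr":[0,0,16],"gripper":40},{"travel":[4,90,132],"dr":[0,0,16],"gripper":40},{"travel":[4,90,132],"dr":[0,0,16],"gripper":40},{"travel":[4,90,132],"dr":[0,0,16],"gripper":40}]';python3 - <<'E'
from h import *
c=r.capture("wrist");cv2.imwrite("pics/w6.png",cv2.resize(c["pixels"][100:300,200:440,::-1],None,fx=3,fy=3,interpolation=cv2.INTER_CUBIC))
go(box(-7,2.5,68),YAW+1.285-np.pi/2)
E
```

```text
time: 9.9
ee_pos: [517.8, 74.9, 150.3]
tcp_rot: [-0.0, 0.756, 0.654, -0.0]
wrist_force: [0.2, -0.5, -0.6]
grip_width: 0.427
finger_force: 0.0
travel [ 0.1 -1.1 83.9] dr [ 0.1 -0.   0.2]
```

View pics/w6.png

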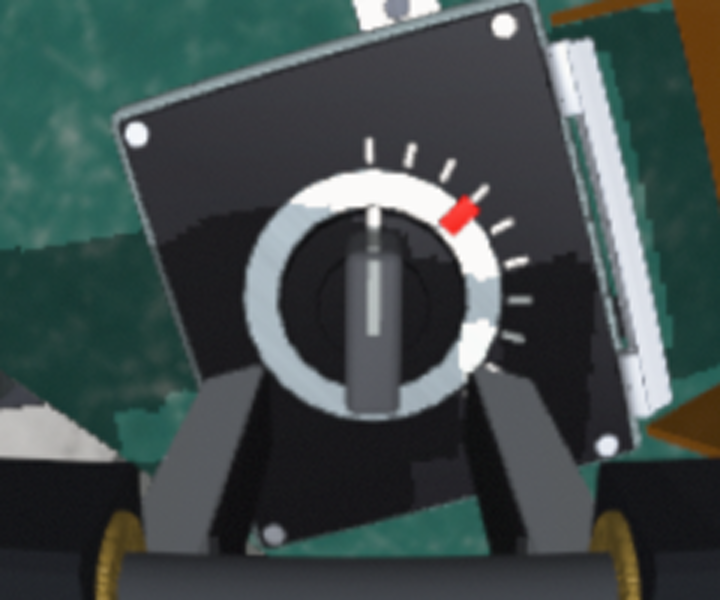

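The bar is upright in the picture at column 373, aligned with the fingers, and the tab's inner end is at (448,229). I'll compute the turn and descend.

```bash
python3 - <<'E'
from h import *
c=r.capture("wrist")
f=lambda u,v,z:rotz(YAW).T@(fray(c,200+(u+.5)/3-.5,100+(v+.5)/3-.5,z)-BX)
a=lambda d:np.arctan2(d[1],d[0])
C=f(372.5,294,73);C2=np.array([-7,2.5,0]);print(C)
tip=f(373,208,77);ri=f(448,229,75);ro=f(473,204,75);b0,b1=f(374,250,114),f(372,412,114)
print("bar c",(b0+b1)/2,"dir",a(b0-b1))
for c_ in(C,C2):print(a(tip-c_),a(ri-c_),a((ri+ro)/2-c_),a(tip-c_)-a((ri+ro)/2-c_),np.hypot(*(tip-c_)[:2]),np.hypot(*(ri-c_)[:2]))
E
python3 -m pendant '[{"travel":[0,-1,30],"dr":[0,0,0],"gripper":40},{"travel":[0,-1,55],"dr":[0,0,0],"gripper":40},{"travel":[0,-1,70],"dr":[0,0,0],"gripper":40},{"travel":[0,-1,78],"dr":[0,0,0],"gripper":40},{"travel":[0,-1,83],"dr":[0,0,0],"gripper":40},{"travel":[0,-1,83],"dr":[0,0,0],"gripper":40}]'; python3 -m pendant '[{"travel":[0,0,0],"dr":[0,0,0],"gripper":0},{"travel":[0,0,0],"dr":[0,0,0],"gripper":0},{"travel":[0,0,0],"dr":[0,0,0],"gripper":0},{"travel":[0,0,0],"dr":[0,0,0],"gripper":0},{"travel":[0,0,0],"dr":[0,0,0],"gripper":0}]'
```

```text
[-4.74739237  2.63058254 73.        ]
bar c [ -5.14224946   1.90256467 114.        ] dir 1.277701094896734
1.2847759160829981 0.45417525623293 0.4635501462749407 0.8212257698080574 27.39629856803057 30.846482300033966
1.2094757680837835 0.427732136057013 0.4402928226218211 0.7691829454619624 28.237135098533525 32.93953267720816
time: 10.6
ee_pos: [516.9, 74.9, 67.8]
tcp_rot: [0.0, 0.757, 0.654, 0.0]
wrist_force: [-0.8, 0.3, 0.2]
grip_width: 0.421
finger_force: 0.0
time: 11.1
ee_pos: [519.2, 74.6, 68.1]
tcp_rot: [0.003, 0.757, 0.654, 0.003]
wrist_force: [8.5, -0.8, -5.4]
grip_width: 0.16
finger_force: 30.0
```

```bash
python3 -m pendant '[{"travel":[0,2,0],"dr":[0,0,0],"gripper":0},{"travel":[0,2,0],"dr":[0,0,5],"gripper":0},{"travel":[0,2,0],"dr":[0,0,10],"gripper":0},{"travel":[0,2,0],"dr":[0,0,15],"gripper":0},{"travel":[0,2,0],"dr":[0,0,20],"gripper":0},{"travel":[0,2,0],"dr":[0,0,25],"gripper":0},{"travel":[0,2,0],"dr":[0,0,30],"gripper":0},{"travel":[0,2,0],"dr":[0,0,35],"gripper":0},{"travel":[0,2,0],"dr":[0,0,40],"gripper":0},{"travel":[0,2,0],"dr":[0,0,44],"gripper":0},{"travel":[0,2,0],"dr":[0,0,47],"gripper":0},{"travel":[0,2,0],"dr":[0,0,47],"gripper":0},{"travel":[0,2,0],"dr":[0,0,47],"gripper":0}]'; python3 -m pendant '[{"travel":[0,0,0],"dr":[0,0,0],"gripper":30},{"travel":[0,0,0],"dr":[0,0,0],"gripper":40},{"travel":[0,0,0],"dr":[0,0,0],"gripper":40},{"travel":[0,0,0],"dr":[0,0,0],"gripper":40},{"travel":[0,0,-40],"dr":[0,0,0],"gripper":40},{"travel":[0,0,-82],"dr":[0,0,0],"gripper":40},{"travel":[0,0,-82],"dr":[0,0,0],"gripper":40},{"travel":[0,0,-82],"dr":[0,0,0],"gripper":40}]';python3 - <<'E'
from h import *
c=r.capture("wrist");w=c["pixels"][:,:,::-1];cv2.imwrite("pics/w7raw.png",w);cv2.imwrite("pics/w7.png",cv2.resize(w[140:260,250:410],None,fx=5,fy=5,interpolation=cv2.INTER_CUBIC))
E
```

```text
time: 12.4
ee_pos: [520.0, 74.1, 68.0]
tcp_rot: [0.001, 0.954, 0.299, 0.002]
wrist_force: [5.5, -1.5, -0.4]
grip_width: 0.154
finger_force: 30.0
time: 13.2
ee_pos: [518.9, 74.7, 150.1]
tcp_rot: [0.0, 0.955, 0.298, 0.001]
wrist_force: [-0.9, -0.4, -0.5]
grip_width: 0.425
finger_force: 0.0
```

View pics/w7.png

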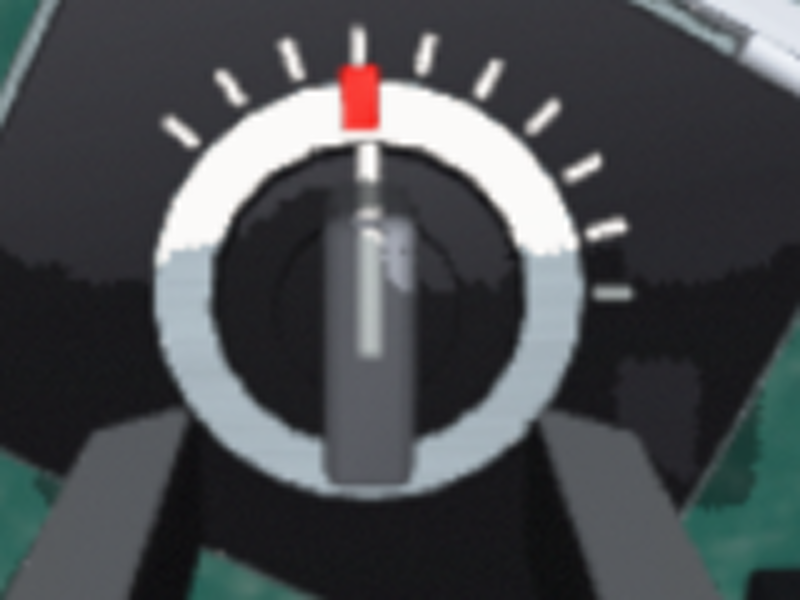

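The pointer is at column 369 and the tab at 360.5, so the dial has overshot by about 2.8°. I'll regrip and turn it back.

```bash
python3 -m pendant '[{"travel":[0,0,40],"dr":[0,0,0],"gripper":40},{"travel":[0,0,70],"dr":[0,0,0],"gripper":40},{"travel":[0,0,82],"dr":[0,0,0],"gripper":40},{"travel":[0,0,82],"dr":[0,0,0],"gripper":40},{"travel":[0,0,82],"dr":[0,0,0],"gripper":0},{"travel":[0,0,82],"dr":[0,0,0],"gripper":0},{"travel":[0,0,82],"dr":[0,0,0],"gripper":0},{"travel":[0,0,82],"dr":[0,0,0],"gripper":0},{"travel":[0,0,82],"dr":[0,0,0],"gripper":0},{"travel":[0,0,82],"dr":[0,0,-1.5],"gripper":0},{"travel":[0,0,82],"dr":[0,0,-2.8],"gripper":0},{"travel":[0,0,82],"dr":[0,0,-2.8],"gripper":0},{"travel":[0,0,82],"dr":[0,0,-2.8],"gripper":0}]'; python3 -m pendant '[{"travel":[0,0,0],"dr":[0,0,0],"gripper":30},{"travel":[0,0,0],"dr":[0,0,0],"gripper":40},{"travel":[0,0,0],"dr":[0,0,0],"gripper":40},{"travel":[0,0,0],"dr":[0,0,0],"gripper":40},{"travel":[0,0,-40],"dr":[0,0,0],"gripper":40},{"travel":[0,0,-82],"dr":[0,0,0],"gripper":40},{"travel":[0,0,-82],"dr":[0,0,0],"gripper":40},{"travel":[0,0,-82],"dr":[0,0,0],"gripper":40}]';python3 - <<'E'
from h import *
c=r.capture("wrist");w=c["pixels"][:,:,::-1];s=r.capture("scene")["pixels"][110:310,240:440,::-1]
cv2.imwrite("pics/w8.png",np.hstack([cv2.resize(w[140:260,270:390],(480,480),interpolation=cv2.INTER_CUBIC),cv2.resize(s,(320,480)[:1]+(480,))]))
hsv=cv2.cvtColor(w,cv2.COLOR_BGR2HSV);m=((hsv[...,1]>170)&((hsv[...,0]<6)|(hsv[...,0]>174))&(hsv[...,2]>150));m[:140]=0;m[190:]=0
y,x=np.nonzero(m);print("red centroid",x.mean(),y.mean(),len(x))
print(w[165:180,318:330].max(2))
E
```

```text
time: 14.55
ee_pos: [519.7, 74.1, 68.5]
tcp_rot: [0.001, 0.947, 0.322, 0.001]
wrist_force: [1.6, -5.5, 6.9]
grip_width: 0.157
finger_force: 30.0
time: 15.35
ee_pos: [518.8, 74.8, 149.9]
tcp_rot: [0.0, 0.947, 0.321, 0.001]
wrist_force: [-0.4, 0.4, -0.8]
grip_width: 0.422
finger_force: 0.0
red centroid 323.5263157894737 158.44736842105263 76
[[251 250 235 237 244 245 245 245 245 241 243 250]
 [250 249 241 231 236 246 246 246 246 246 248 250]
 [243 235 232 207 204 231 236 233 232 238 243 246]
 [197 140 144 132 148 187 199 146 130 169 203 218]
 [ 77  52  64 130 214 246 244 159  76  66  80  87]
 [ 29  30  51 135 222 249 247 166  76  37  30  29]
 [ 52  55  71 140 223 249 248 174  92  61  55  51]
 [ 65  68  81 146 225 249 248 173  96  71  66  64]
 [ 68  70  82 150 226 249 247 170  93  70  68  69]
 [ 68  69  81 149 223 247 243 170  99  71  69  69]
 [ 68  68  78 136 198 224 191 142  97  70  67  68]
 [ 63  64  70 101 137 156 135 106  77  62  64  66]
 [ 61  60  63  80 100 115 110  90  69  59  60  62]
 [ 58  59  61  77  96 110 109  89  71  61  59  60]
 [ 57  60  63  76  96 109 108  91  71  61  60  60]]
```

View pics/w8.png

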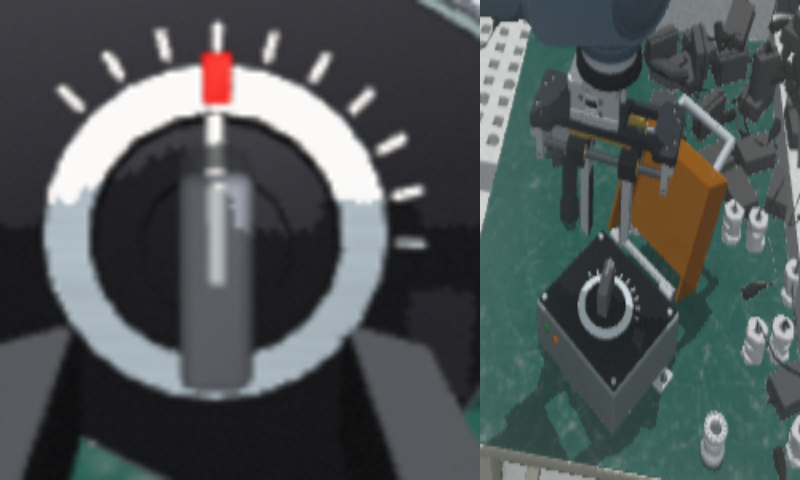

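The pointer (column 323.1) now meets the red tab (323.5), an error of about 0.4 mm. The hood is leaning back, and the coupling and torch are standing. I'll retreat and hand in.

```bash
python3 -m pendant '[{"travel":[0,0,-40],"dr":[0,0,0],"gripper":40},{"travel":[0,0,-80],"dr":[0,0,0],"gripper":40},{"travel":[0,0,-100],"dr":[0,0,0],"gripper":40},{"travel":[0,0,-100],"dr":[0,0,0],"gripper":40},{"travel":[0,0,-100],"dr":[0,0,0],"gripper":40}]'; python3 -c "
from bench import r
print(r.job_done())"
```

```text
time: 15.95
ee_pos: [517.5, 74.8, 247.0]
tcp_rot: [-0.001, 0.947, 0.321, -0.001]
wrist_force: [-1.0, 0.3, -1.3]
grip_width: 0.426
finger_force: 0.0
the job is handed in; nothing more can be done
None
```

I handed the job in at about 16 s: the hood is leaning open, the dial's pointer is within about 0.4 mm of the red tab after a small turn back (about 2.8°) from an overshoot, and I saw nothing disturbed round the box; the hand-in returned no verdict.

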